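# Open the display box and hold the earring stand in its brass corner

### The arm

A 6-joint arm with a two-finger parallel gripper is mounted at the origin on the work surface. World frame = base frame: x ahead of the robot, y to its left, z up, the work surface at z = 0. Lengths are in m, angles in rad, forces in N, time in s.
With the tool pointing down it reaches from about 0.225 to 0.875 m from the base axis. Payload 3.4 kg.
Tool frame: the origin (TCP) lies at the very end of the fingers, on their centre line; the grasp point (between the pads) lies 19 mm behind it; z points along the fingers, y is the line along which they close (so a half turn about z gives the same grasp; the last joint's range is limited). The gripper opens to 85 mm and grips with 20 to 120 N. Pads are 22 mm wide; open, the fingers measure 114 mm over their backs; the gripper's body (76 mm by 85 mm) begins 54 mm behind the grasp point. The pads swing forward as they close: fully open they stand 13 mm farther back than shut.
Start: joints at [1.031, 0.276, 1.505, -0, 1.361, -0.121], TCP at [0.234, 0.525, 0.231] pointing down, gripper open.
Joint ranges: [-2.89, 2.89], [-0.75, 2.08], [0.22, 2.7], [-1.18, 4.32], [0.11, 2.71], [-2.7, 2.7]. Speed limits (rad/s): [2.57, 2.57, 3.14, 3.14, 3.14, 3.14].

### API

Orientations are given as a unit quaternion [w, x, y, z].
In Python, from station import arm gives the robot as it stands.
- The arm moves only by the tool carry_out, never from a script. Its argument "deltas" is a list of rows, each an object of numbers: "hand": the closure, from 0 (fully open) to 1 (shut); "tx", "ty", "tz": the shift along the tool's x, y, z in m; "roll": the turn about the tool's z in degrees. In form: [{"hand": .., "tx": .., "ty": .., "tz": .., "roll": ..}, ...]. A call has 1 to 8 rows; each row shifts and turns the commanded pose from where the row before left it, along the tool's axes as they then stand; what a row does not reach is not made up. A row lasts 1/8 s, in which the tool goes at most 62.5 mm and 10.7 degrees, less where a joint would pass 70% of its speed; a pose out of reach is approached as far as the arm can. A call with a gripper value outside its range is refused whole. The fingers move at their own pace and stop on an object; "newtons" is the grip in N (left out, the last holds). Time passes only in rows, so rows that do not move let the fingers close. It gives the time, the measured TCP pose, the force, the opening and the grip force at its end, in the units of the state.
- arm.read_state(): the state, without advancing time (a new reading comes with each control period).
- arm.snapshot(name): name is "scene" or "top"; returns the picture (480x640x3 uint8, blue, green, red); there is no depth.
- arm.get_calibration(name): a dict with "fx", "fy", "cx", "cy" (pixels), "R" (3x3) and "t" (3): a world point X has camera coordinates R X + t. Camera axes: x right, y down, z forward; pixel columns grow to the right and rows downward; lengths in m; the calibration is good to about 2 mm. A picture is of the moment at which its call begins. get_calibration takes no time and is no camera call.
- arm.hand_in(): hands the job in; it is judged then, once.
The state is a dict: "clock": time; "qpos": joint angles; "qd": joint speeds; "joint_torque": joint torques, N m; "tcp_pos": TCP position; "tool_rot": TCP orientation; "contact_force": force on the tool from outside, world axes, zero at the start; "ft_torque": the same for the moment, N m; "width": finger opening in m; "grip_force": force on a finger pad.
Only numpy, scipy, OpenCV 4.12 (cv2) and the standard library are available. Lean on these libraries where they do the work, as an engineer would, in place of code of your own. Each camera call takes 0.05 s, during which the arm holds its last target. There are 200 camera calls.

### The job

On the shop counter, tip the blue lid of the display box up by its white tab so that it pivots on the opposite edge, lift it off and lay it flat, right side up, on the counter clear of the box, without dropping it. Then slide the little T-shaped earring stand, upright on the box floor, into the corner between the two brass walls until its base is flush against both, and finish while still gripping it and pressing it firmly against both brass walls, so that it can be screwed down from beneath. Leave the bangle, dish and jar where they are.

Things in the scene. Friction and masses are not known exactly. Their poses are not given: they have to be found in the camera images.
- box: square open display box in pale wood, screwed to the counter so it cannot move: 172 x 172 mm outside, 160 x 160 mm inside, rim 66 mm above the counter, floor and walls 6 mm thick. Origin at the centre of its underside; x and y run along its walls, z up. Its floor is smooth lacquer, on which the stand slides easily. Its +x and +y walls are smooth polished brass (low friction), the others wood
- fence_far: the brass wall on the box's +x side, 6 mm thick, as high as the rim; its inner face lies 80 mm from the box's origin along the box's x. Its own origin and axes coincide with the box's. Once the stand is pressed on one brass wall, it drags along it with up to about 10 N, so a push felt along that wall is not yet contact with the other wall
- fence_left: the brass wall on the box's +y side, 6 mm thick, as high as the rim; its inner face lies 80 mm from the box's origin along the box's y. Its own origin and axes coincide with the box's
- box_corner (a point): inside corner where the two brass walls meet, at the level of the box floor (6 mm above the counter); axes of the box
- box_heel (a point): middle of the outer top edge of the box's wooden -x wall, on which the lid pivots when its tab is raised (86 mm from the box's origin, 66 mm up)
- lid: loose blue square lid, 180 x 180 x 5 mm, 140 g, lying on the box rim at the start with its axes along the box's; a 154 x 154 mm wooden locating panel, 4 mm thick, sits on its underside inside the rim with 3 mm play all round. Origin at the centre of the underside of the 5 mm plate, z up
- lid_tab (a point): centre of the white upright tab on the lid: 12 mm thick along the lid's x, 34 mm wide along its y, standing 30 mm above the plate; it is 72 mm from the lid's centre towards the lid's +x edge and 20 mm above the plate's underside. Axes of the lid
- lid_center (a point): centre of the lid's plate; axes of the lid
- lid_heel (a point): point on the underside of the lid, 86 mm from its centre on the -x side (opposite the tab), over the wooden wall on which it pivots
- stand: loose T-shaped earring stand inside the box, upright: dark square base 64 x 64 x 16 mm, a pillar 14 mm (x) by 20 mm (y), and across its top a white bar 14 mm thick (x), 52 mm long (y), 14 mm high; 54 mm tall in all, about 160 g. Origin at the centre of its underside; at the start turned up to 15 degrees from the box's axes
- stand_bar (a point): centre of the stand's white top bar, 47 mm above the stand's underside; the pillar below is as thick (14 mm, along x), so the bar is gripped from above across its x. Axes of the stand
- stand_base (a point): centre of the stand's base, 8 mm above its underside, whose faces lie 32 mm from it along the stand's x and y
- bangle_mid (a point): bystander: pink bangle lying flat, 72 mm across, 12 mm high; its centre
- dish_mid (a point): bystander: blue ceramic dish, 90 mm across, 30 mm high; its centre
- jar_mid (a point): bystander: amber jar with a black cap, 56 mm across, 85 mm high; its centre

How it is judged:
By the outcome, as a careful person would: the job done as asked, in the order asked, and still so for the second after the job is handed in, while the arm keeps its last pose, push and grip.
It also fails if it takes over 69 s, if anything falls off the work surface, if the arm or the gripper's body presses on something with over 40 N, if the wrist force passes 120 N, or if a joint passes its speed limit or range.

## Working session

There is one attempt and no reset: what is moved stays moved. The work goes in short steps, Python scripts to look and compute and a tool call to move; the robot and the scene stay as the last step left them, time stands still between calls to the robot, and variables do not carry over. Pictures are saved under pics/ and viewed, at most 10 in all, crops included, and the job is handed in when it is done.

Besides the shell and the picture viewer there is one more tool, called as name([rows], argument=value, ...), one row to a line, values as JSON. carry_out: Moves the arm, as the interface text tells. Its arguments: {"type":"object","properties":{"deltas":{"type":"array","items":{"type":"object","properties":{"hand":{"type":"number"},"tx":{"type":"number"},"ty":{"type":"number"},"tz":{"type":"number"},"roll":{"type":"number"}}}},"newtons":{"type":"number"}},"required":["deltas"]}

```bash
mkdir -p pics
cat > s.py <<'E'
from station import arm
import cv2, numpy as np
for n in ("scene","top"):
    im=arm.snapshot(n); cv2.imwrite(f"pics/{n}0.png",im)
    c=arm.get_calibration(n); print(n,c)
s=arm.read_state(); print({k:np.round(s[k],3).tolist() for k in s})
E
python3 s.py
```

```text
scene {'fx': 434.39663376779504, 'fy': 434.39663376779504, 'cx': 320.0989379915902, 'cy': 237.09532113114378, 'R': array([[-6.98056604e-01,  7.16042342e-01, -5.84972897e-04],
       [ 6.10901075e-01,  5.95129747e-01, -5.22130693e-01],
       [-3.73519550e-01, -3.64834139e-01, -8.52865287e-01]]), 't': array([ 0.41917082, -0.32394245,  1.24903303])}
top {'fx': 476.4743473087078, 'fy': 476.4743473087078, 'cx': 319.4351562033156, 'cy': 238.80707087083832, 'R': array([[ 0.02822865, -0.99952841, -0.01208738],
       [-0.99793013, -0.02748042, -0.05814015],
       [ 0.05778057,  0.01370358, -0.99823525]]), 't': array([-0.00675891,  0.62451418,  1.35212983])}
{'clock': 0.1, 'qpos': [1.031, 0.277, 1.506, -0.0, 1.361, -0.121], 'qd': [0.0, -0.002, -0.001, 0.0, 0.002, 0.001], 'joint_torque': [0.001, -41.77, -24.641, -0.0, 0.006, 0.0], 'tcp_pos': [0.234, 0.525, 0.231], 'tool_rot': [-0.0, 0.208, 0.978, -0.001], 'contact_force': [-0.403, 0.668, 0.898], 'ft_torque': [0.005, -0.018, -0.031], 'grip_force': 0.0, 'width': 0.085}
```

View pics/top0.png

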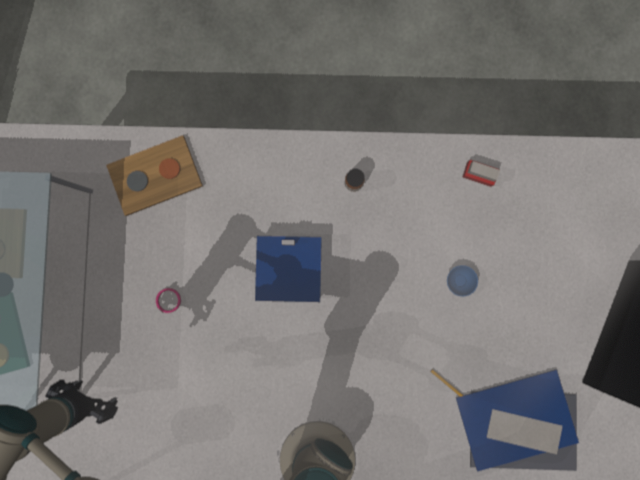

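View pics/scene0.png

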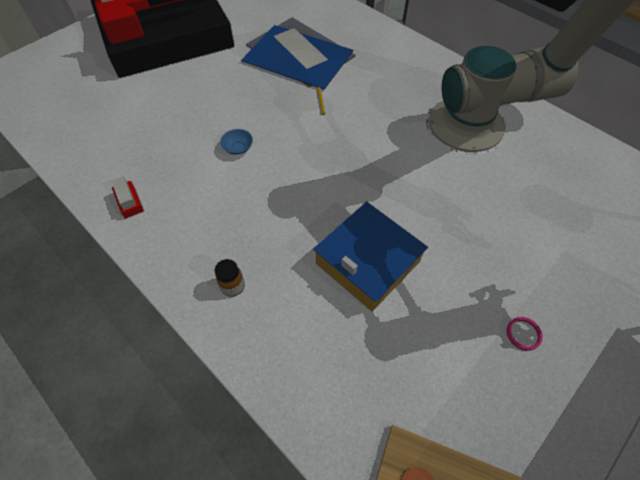

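The top view shows the blue lid centred near (288,269), with its white tab at (288,242), so the box's +x points away from the robot. The jar is at (355,180), the dish at (462,280) and the bangle at (168,300). In the scene view the lid is near (371,246) and the tab at (349,266).

```bash
cat > h.py <<'E'
from station import arm
import cv2, numpy as np
def ray(n,uv,z):
    c=arm.get_calibration(n); R=np.array(c['R']);t=np.array(c['t'])
    d=R.T@np.array([(uv[0]-c['cx'])/c['fx'],(uv[1]-c['cy'])/c['fy'],1]); o=-R.T@t
    return (o+d*(z-o[2])/d[2])
def st():
    s=arm.read_state(); q=s['tool_rot']
    yaw=np.degrees(np.arctan2(2*(q[0]*q[3]+q[1]*q[2]),1-2*(q[2]**2+q[3]**2)))
    print('t',round(s['clock'],2),'tcp',np.round(s['tcp_pos'],4),'toolx yaw',round(yaw,2),'F',np.round(s['contact_force'],1),'w',round(s['width'],4),'g',round(s['grip_force'],1),'q6',np.round(s['qpos'],2))
def comps(m,box):
    x0,y0,x1,y1=box; k=np.zeros_like(m); k[y0:y1,x0:x1]=m[y0:y1,x0:x1]
    cs,_=cv2.findContours(k,cv2.RETR_EXTERNAL,cv2.CHAIN_APPROX_NONE)
    return max(cs,key=cv2.contourArea)
def lid(n,im,box,z):
    hsv=cv2.cvtColor(im,cv2.COLOR_BGR2HSV)
    m=cv2.inRange(hsv,(100,120,20),(130,255,255)); m=cv2.morphologyEx(m,cv2.MORPH_CLOSE,np.ones((15,15)))
    c=comps(m,box)[:,0]; P=np.array([ray(n,p,z)[:2] for p in c])
    r=cv2.minAreaRect((P*1000).astype(np.float32)); return r
E
python3 - <<'E'
from h import *
for n,b in (("top",(230,220,350,320)),("scene",(300,190,440,320))):
    im=cv2.imread(f"pics/{n}0.png"); print(n,lid(n,im,b,.071))
    x0,y0,x1,y1=b
    m=((im.min(2)>130)*255).astype(np.uint8)
    bb=(270,232,306,252) if n=="top" else (335,250,365,282)
    c=comps(m,bb); print(cv2.boundingRect(c)); u=c[:,0].mean(0); print('tab',u,ray(n,u,.095), [cv2.contourArea(c)])
    r=cv2.minAreaRect(np.array([ray(n,p,.1)[:2]*1000 for p in c[:,0]],np.float32)); print(r)
for k,uv,z in(("jar",(355,180),.085),("dish",(462,280),.02),("bangle",(168,300),.01)): print(k,ray("top",uv,z))
st()
E
```

```text
top ((556.5296630859375, 94.96783447265625), (135.16189575195312, 171.27316284179688), 1.620760202407837)
(282, 241, 12, 3)
tab [287.04166667 242.        ] [0.60890766 0.09728827 0.095     ] [21.0]
((608.6956787109375, 95.6487808227539), (5.417454719543457, 29.793659210205078), 1.5823805332183838)
scene ((539.1085815429688, 93.14910125732422), (178.01820373535156, 178.93870544433594), 0.4363948404788971)
(343, 257, 13, 11)
tab [349.24 261.96] [0.60720749 0.09167904 0.095     ] [35.5]
((609.2420043945312, 93.6346435546875), (7.47789192199707, 29.110103607177734), 1.236487865447998)
jar [ 0.78536252 -0.08354958  0.085     ]
dish [ 0.51808775 -0.39848091  0.02      ]
bangle [0.43629949 0.44214999 0.01      ]
t 0.1 tcp [0.2336 0.5249 0.2305] toolx yaw 156.01 F [-0.4  0.7  0.9] w 0.0854 g 0.0 q6 [ 1.03  0.28  1.51 -0.    1.36 -0.12]
```

carry_out([
  {"hand":0,"roll":-8.33},
  {"hand":0,"roll":-8.33},
  {"hand":0,"roll":-8.33},
  {"hand":0,"tx":-0.037,"ty":-0.0437},
  {"hand":0,"tx":-0.037,"ty":-0.0437},
  {"hand":0,"tx":-0.037,"ty":-0.0437},
  {"hand":0,"tx":-0.037,"ty":-0.0437},
  {"hand":0,"tx":-0.037,"ty":-0.0437},
], newtons=30)

```text
validation failed for argument at $.de...
```

carry_out([
  {"hand":0,"tx":-0.037,"ty":-0.0437},
  {"hand":0,"tx":-0.037,"ty":-0.0437},
  {"hand":0,"tx":-0.037,"ty":-0.0437},
  {"hand":0,"tx":-0.037,"ty":-0.0437},
  {"hand":0,"tx":-0.037,"ty":-0.0437},
  {"hand":0},
  {"hand":0},
])

```text
validation failed for argument at $.de...
```

Run:
```python
from h import *
st()
im=arm.snapshot("scene"); cv2.imwrite("pics/s1.png",im); print(lid("scene",im,(300,190,440,320),.071))
```

```text
t 0.1 tcp [0.2336 0.5249 0.2305] toolx yaw 156.01 F [-0.4  0.7  0.9] w 0.0854 g 0.0 q6 [ 1.03  0.28  1.51 -0.    1.36 -0.12]
((539.1085815429688, 93.14910125732422), (178.01820373535156, 178.93870544433594), 0.4363948404788971)
```

Neither move was accepted. The rows probably need all five fields.

carry_out([
  {"hand":0,"tx":0,"ty":0,"tz":0,"roll":-8.33},
  {"hand":0,"tx":0,"ty":0,"tz":0,"roll":-8.33},
  {"hand":0,"tx":0,"ty":0,"tz":0,"roll":-8.33},
  {"hand":0,"tx":-0.037,"ty":-0.0437,"tz":0,"roll":0},
  {"hand":0,"tx":-0.037,"ty":-0.0437,"tz":0,"roll":0},
  {"hand":0,"tx":-0.037,"ty":-0.0437,"tz":0,"roll":0},
  {"hand":0,"tx":-0.037,"ty":-0.0437,"tz":0,"roll":0},
  {"hand":0,"tx":-0.037,"ty":-0.0437,"tz":0,"roll":0},
], newtons=30)

```text
clock: 1.15
tcp_pos: [0.4235, 0.3086, 0.2312]
tool_rot: [0.0, -0.009, 1.0, 0.0]
contact_force: [0.7, 0.7, -0.1]
width: 0.0854
grip_force: 0.0
```

carry_out([
  {"hand":0,"tx":-0.037,"ty":-0.0437,"tz":0,"roll":0},
  {"hand":0,"tx":-0.037,"ty":-0.0437,"tz":0,"roll":0},
  {"hand":0,"tx":-0.037,"ty":-0.0437,"tz":0,"roll":0},
  {"hand":0,"tx":-0.037,"ty":-0.0437,"tz":0.03,"roll":0},
  {"hand":0,"tx":-0.037,"ty":-0.0437,"tz":0.04,"roll":0},
  {"hand":0,"tx":0,"ty":0,"tz":0,"roll":0},
])

```text
clock: 1.9
tcp_pos: [0.6062, 0.0975, 0.1624]
tool_rot: [-0.003, -0.007, 1.0, -0.001]
contact_force: [-0.3, 0.6, 0.1]
width: 0.0856
grip_force: 0.0
```

Run:
```python
from h import *
st()
im=arm.snapshot("scene"); print(lid("scene",im,(300,190,440,320),.071))
a=im[180:330,270:470]; cv2.imwrite("pics/s1.png",cv2.resize(a,None,fx=4,fy=4)[:600])
```

```text
t 1.9 tcp [0.6062 0.0975 0.1624] toolx yaw -179.25 F [-0.3  0.6  0.1] w 0.0856 g 0.0 q6 [ 0.05  0.38  1.52 -0.    1.24 -1.54]
((538.532470703125, 91.9817123413086), (178.8258056640625, 181.47314453125), 0.28398868441581726)
```

View pics/s1.png

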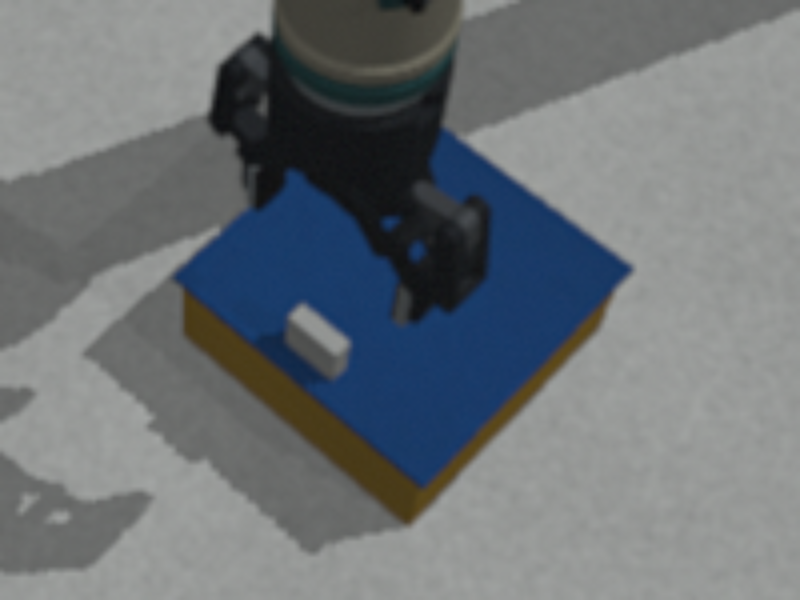

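The fingers are behind and above the tab, and both the lid and tab are clearly visible. I'll lower and grip the tab across its y so it can hinge in the pads.

carry_out([
  {"hand":0,"tx":-0.0045,"ty":-0.004,"tz":0.025,"roll":0},
  {"hand":0,"tx":0,"ty":0,"tz":0.03,"roll":0},
  {"hand":0.2,"tx":0,"ty":0,"tz":0.02,"roll":0},
  {"hand":0.4,"tx":0,"ty":0,"tz":0.01,"roll":0},
  {"hand":1,"tx":0,"ty":0,"tz":0,"roll":0},
  {"hand":1,"tx":0,"ty":0,"tz":0,"roll":0},
  {"hand":1,"tx":0,"ty":0,"tz":0,"roll":0},
  {"hand":1,"tx":0,"ty":0,"tz":0,"roll":0},
], newtons=30)

```text
clock: 2.95
tcp_pos: [0.6112, 0.0969, 0.0821]
tool_rot: [0.001, -0.009, 1.0, 0.0]
contact_force: [0.4, 0.4, -0.7]
width: 0.0331
grip_force: 31.3
```

Run:
```python
from h import *
st()
im=arm.snapshot("scene"); 
a=im[190:310,290:450]; cv2.imwrite("pics/s2.png",cv2.resize(a,None,fx=5,fy=5))
st()
```

```text
t 2.95 tcp [0.6112 0.0969 0.0821] toolx yaw -179.01 F [ 0.4  0.4 -0.7] w 0.0331 g 31.3 q6 [ 0.04  0.45  1.62  0.    1.06 -1.54]
t 3.0 tcp [0.6111 0.0969 0.082 ] toolx yaw -179.01 F [0.7 0.7 1.5] w 0.0334 g 31.5 q6 [ 0.04  0.45  1.62  0.    1.06 -1.54]
```

View pics/s2.png

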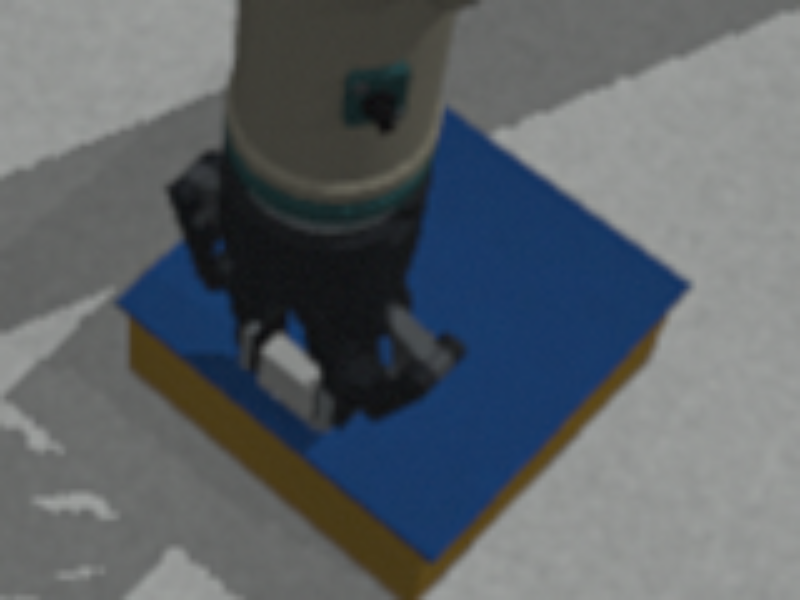

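The tab, near (290,380) in the crop, sits between both pads with the lid still seated. The grip is a little high, so I'll re-grip 5 mm lower.

carry_out([
  {"hand":0.4,"tx":0,"ty":0,"tz":0,"roll":0},
  {"hand":0.4,"tx":0,"ty":-0.002,"tz":0.005,"roll":0},
  {"hand":0.4,"tx":0,"ty":0,"tz":0,"roll":0},
  {"hand":1,"tx":0,"ty":0,"tz":0,"roll":0},
  {"hand":1,"tx":0,"ty":0,"tz":0,"roll":0},
  {"hand":1,"tx":0,"ty":0,"tz":0,"roll":0},
], newtons=30)

```text
clock: 3.75
tcp_pos: [0.6109, 0.0949, 0.0765]
tool_rot: [0.0, -0.009, 1.0, 0.0]
contact_force: [-0.2, -0.5, -0.5]
width: 0.0336
grip_force: 30.6
```

carry_out([
  {"hand":1,"tx":0.0014,"ty":0,"tz":-0.0068,"roll":0},
  {"hand":1,"tx":0.0018,"ty":0,"tz":-0.0069,"roll":0},
  {"hand":1,"tx":0.0021,"ty":0,"tz":-0.0067,"roll":0},
  {"hand":1,"tx":0.0023,"ty":0,"tz":-0.0066,"roll":0},
  {"hand":1,"tx":0.0026,"ty":0,"tz":-0.0065,"roll":0},
  {"hand":1,"tx":0.0029,"ty":0,"tz":-0.0064,"roll":0},
  {"hand":1,"tx":0.0032,"ty":0,"tz":-0.0062,"roll":0},
  {"hand":1,"tx":0.0035,"ty":0,"tz":-0.0061,"roll":0},
])

```text
clock: 4.75
tcp_pos: [0.5907, 0.0945, 0.1291]
tool_rot: [-0.0, -0.009, 1.0, 0.0]
contact_force: [0.7, 0.5, -0.6]
width: 0.0333
grip_force: 30.5
```

Run:
```python
from h import *
st()
im=arm.snapshot("scene"); 
a=im[190:310,290:450]; cv2.imwrite("pics/s3.png",cv2.resize(a,None,fx=5,fy=5))
```

```text
t 4.75 tcp [0.5907 0.0945 0.1291] toolx yaw -179.01 F [ 0.7  0.5 -0.6] w 0.0333 g 30.5 q6 [ 0.04  0.38  1.61  0.    1.15 -1.55]
```

View pics/s3.png

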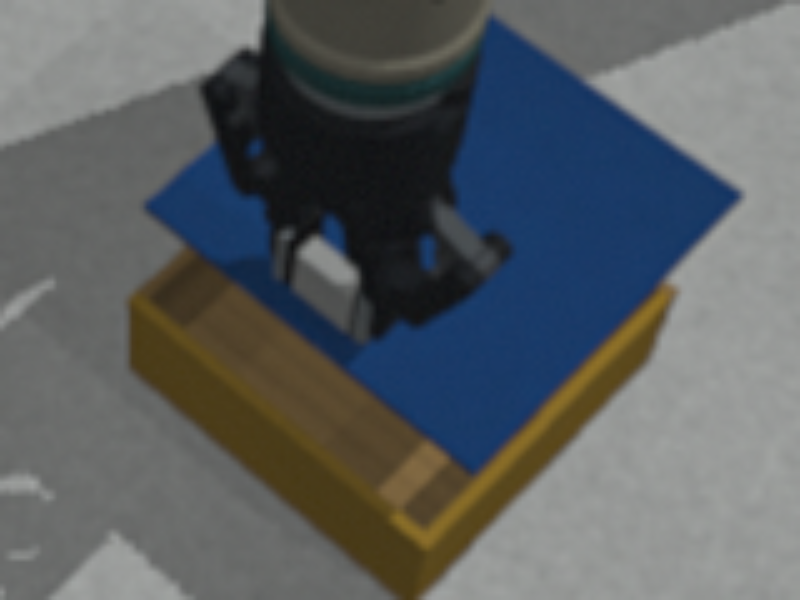

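The lid came up level. Its right corner rose from (690,285) to (740,195), because the pads hold it stiffly, so it didn't pivot. I'll put it back along the same path and try a lighter, shallower grip that lets the tab turn.

carry_out([
  {"hand":1,"tx":-0.0035,"ty":0,"tz":0.0061,"roll":0},
  {"hand":1,"tx":-0.0032,"ty":0,"tz":0.0062,"roll":0},
  {"hand":1,"tx":-0.0029,"ty":0,"tz":0.0064,"roll":0},
  {"hand":1,"tx":-0.0026,"ty":0,"tz":0.0065,"roll":0},
  {"hand":1,"tx":-0.0037,"ty":0,"tz":0.0066,"roll":0},
  {"hand":1,"tx":-0.0039,"ty":0,"tz":0.0067,"roll":0},
  {"hand":1,"tx":0,"ty":0,"tz":0.0069,"roll":0},
  {"hand":1,"tx":0,"ty":0,"tz":0,"roll":0},
])

```text
clock: 5.8
tcp_pos: [0.6101, 0.0948, 0.0825]
tool_rot: [-0.001, -0.009, 1.0, 0.0]
contact_force: [0.2, -0.8, -1.3]
width: 0.0333
grip_force: 30.5
```

carry_out([
  {"hand":1,"tx":-0.0007,"ty":0,"tz":0.004,"roll":0},
  {"hand":1,"tx":0,"ty":0,"tz":0.0025,"roll":0},
  {"hand":1,"tx":0,"ty":0,"tz":0,"roll":0},
])

```text
clock: 6.18
tcp_pos: [0.6113, 0.0949, 0.0768]
tool_rot: [-0.0, -0.009, 1.0, 0.0]
contact_force: [0.1, -0.4, -0.7]
width: 0.0335
grip_force: 30.5
```

Run:
```python
from h import *
st()
im=arm.snapshot("scene"); print(lid("scene",im,(300,190,440,320),.071))
```

```text
t 6.17 tcp [0.6113 0.0949 0.0768] toolx yaw -179.01 F [ 0.1 -0.4 -0.7] w 0.0335 g 30.5 q6 [ 0.04  0.46  1.63  0.    1.05 -1.55]
((540.051025390625, 92.84944915771484), (178.80409240722656, 178.94822692871094), 0.3754691481590271)
```

Seated again. Now I'll release and grip lightly near the tab's top.

carry_out([
  {"hand":0.45,"tx":0,"ty":0,"tz":0,"roll":0},
  {"hand":0.45,"tx":0,"ty":0,"tz":0,"roll":0},
  {"hand":0.45,"tx":0,"ty":0,"tz":-0.009,"roll":0},
  {"hand":0.58,"tx":0,"ty":0,"tz":0,"roll":0},
  {"hand":0.6,"tx":0,"ty":0,"tz":0,"roll":0},
  {"hand":0.62,"tx":0,"ty":0,"tz":0,"roll":0},
  {"hand":0.62,"tx":0,"ty":0,"tz":0,"roll":0},
], newtons=20)

```text
clock: 7.1
tcp_pos: [0.6116, 0.0949, 0.0862]
tool_rot: [0.0, -0.009, 1.0, 0.0]
contact_force: [-1.5, -0.8, 4.2]
width: 0.0335
grip_force: 20.6
```

carry_out([
  {"hand":0.6,"tx":0,"ty":0,"tz":0,"roll":0},
  {"hand":0.6,"tx":0,"ty":0,"tz":0,"roll":0},
])

```text
clock: 7.35
tcp_pos: [0.6111, 0.0949, 0.0853]
tool_rot: [-0.0, -0.009, 1.0, 0.0]
contact_force: [-0.1, 0.7, 0.7]
width: 0.0341
grip_force: 0.0
```

carry_out([
  {"hand":0.6,"tx":0.0014,"ty":0,"tz":-0.0068,"roll":0},
  {"hand":0.6,"tx":0.0018,"ty":0,"tz":-0.0069,"roll":0},
  {"hand":0.6,"tx":0,"ty":0,"tz":0,"roll":0},
])

```text
clock: 7.72
tcp_pos: [0.6087, 0.0949, 0.1005]
tool_rot: [0.001, -0.009, 1.0, 0.0]
contact_force: [0.2, -0.4, 0.7]
width: 0.0344
grip_force: 0.0
```

```bash
cat >> h.py <<'E'
def proj(n,X):
    c=arm.get_calibration(n); p=np.array(c['R'])@np.array(X)+c['t']; return np.round([c['fx']*p[0]/p[2]+c['cx'],c['fy']*p[1]/p[2]+c['cy']],1)
def lidpx(im,box=(280,150,480,330)):
    hsv=cv2.cvtColor(im,cv2.COLOR_BGR2HSV)
    m=cv2.inRange(hsv,(100,120,20),(130,255,255)); c=comps(m,box)[:,0]
    return [c[c[:,0].argmin()],c[c[:,1].argmin()],c[c[:,0].argmax()],c[c[:,1].argmax()]]
E
python3 - <<'E'
from h import *
st()
im=arm.snapshot("scene"); print('now',lidpx(im)); print('s1 base: see'); 
from math import *
# corners: (+x,-y) left, (-x,-y) top, (-x,+y) right, (+x,+y) bottom
for a,name in((0,'rest'),(5,'tip5'),(-1,'lift13.7')):
    o=[]
    for sx,sy in((90,-90),(-90,-90),(-90,90),(90,90)):
        x,z=sx,5
        if a>=0: r=radians(a); X=-86+(x+86)*cos(r)-z*sin(r); Z=(x+86)*sin(r)+z*cos(r)
        else: X=x-3.2;Z=z+13.7
        o.append(proj("scene",(.5395+X/1000,.093+sy/1000,.066+Z/1000)).tolist())
    print(name,o)
E
```

```text
t 7.72 tcp [0.6087 0.0949 0.1005] toolx yaw -179.0 F [ 0.2 -0.4  0.7] w 0.0344 g 0.0 q6 [ 0.04  0.43  1.61  0.    1.1  -1.55]
now [array([313, 249], dtype=int32), array([378, 212], dtype=int32), array([426, 247], dtype=int32), array([374, 301], dtype=int32)]
s1 base: see
rest [[311.8, 248.7], [365.9, 201.0], [427.8, 247.3], [374.4, 302.0]]
tip5 [[312.1, 244.8], [366.0, 201.0], [427.8, 247.3], [375.5, 298.6]]
lift13.7 [[312.8, 244.6], [367.3, 196.7], [430.0, 243.3], [376.1, 298.3]]
```

carry_out([
  {"hand":0.59,"tx":-0.003,"ty":0,"tz":0.0145,"roll":0},
  {"hand":0.59,"tx":0,"ty":0,"tz":0,"roll":0},
  {"hand":0.605,"tx":0,"ty":0,"tz":0,"roll":0},
  {"hand":0.606,"tx":0,"ty":0,"tz":0,"roll":0},
  {"hand":0.606,"tx":0,"ty":0,"tz":0,"roll":0},
])

```text
clock: 8.4
tcp_pos: [0.611, 0.0949, 0.085]
tool_rot: [-0.0, -0.009, 1.0, 0.0]
contact_force: [-1.0, 0.0, -1.8]
width: 0.0338
grip_force: 7.5
```

A partial closure gives a light 7.5 N grip. I'll tip 5° with it.

carry_out([
  {"hand":0.606,"tx":0.0014,"ty":0,"tz":-0.0068,"roll":0},
  {"hand":0.606,"tx":0.0018,"ty":0,"tz":-0.0069,"roll":0},
  {"hand":0.606,"tx":0,"ty":0,"tz":0,"roll":0},
])

```text
clock: 8.78
tcp_pos: [0.6087, 0.0949, 0.1]
tool_rot: [0.001, -0.009, 1.0, 0.0]
contact_force: [0.3, -0.0, -1.2]
width: 0.0341
grip_force: 7.5
```

Run:
```python
from h import *
st()
im=arm.snapshot("scene"); print('now',lidpx(im))
```

```text
t 8.78 tcp [0.6087 0.0949 0.1   ] toolx yaw -179.0 F [ 0.3 -0.  -1.2] w 0.0341 g 7.5 q6 [ 0.04  0.43  1.61  0.    1.1  -1.55]
now [array([312, 245], dtype=int32), array([378, 213], dtype=int32), array([425, 248], dtype=int32), array([375, 297], dtype=int32)]
```

The tab end rose about 4 px and the heel corner stayed put, so it is pivoting. I'll continue to 25°.

carry_out([
  {"hand":0.606,"tx":0.0021,"ty":0,"tz":-0.0067,"roll":0},
  {"hand":0.606,"tx":0.0023,"ty":0,"tz":-0.0066,"roll":0},
  {"hand":0.606,"tx":0.0026,"ty":0,"tz":-0.0065,"roll":0},
  {"hand":0.606,"tx":0.0029,"ty":0,"tz":-0.0064,"roll":0},
  {"hand":0.606,"tx":0.0032,"ty":0,"tz":-0.0062,"roll":0},
  {"hand":0.606,"tx":0.0035,"ty":0,"tz":-0.0061,"roll":0},
  {"hand":0.606,"tx":0,"ty":0,"tz":0,"roll":0},
])

```text
clock: 9.7
tcp_pos: [0.5915, 0.0946, 0.1379]
tool_rot: [0.001, -0.009, 1.0, 0.0]
contact_force: [0.6, -0.1, -1.2]
width: 0.0341
grip_force: 7.4
```

Run:
```python
from h import *
st()
im=arm.snapshot("scene"); print('now',lidpx(im))
a=im[190:310,290:450]; cv2.imwrite("pics/s4.png",cv2.resize(a,None,fx=5,fy=5))
```

```text
t 9.7 tcp [0.5915 0.0946 0.1379] toolx yaw -179.0 F [ 0.6 -0.1 -1.2] w 0.0341 g 7.4 q6 [ 0.04  0.38  1.6   0.    1.17 -1.55]
now [array([316, 231], dtype=int32), array([382, 215], dtype=int32), array([425, 247], dtype=int32), array([382, 285], dtype=int32)]
```

View pics/s4.png

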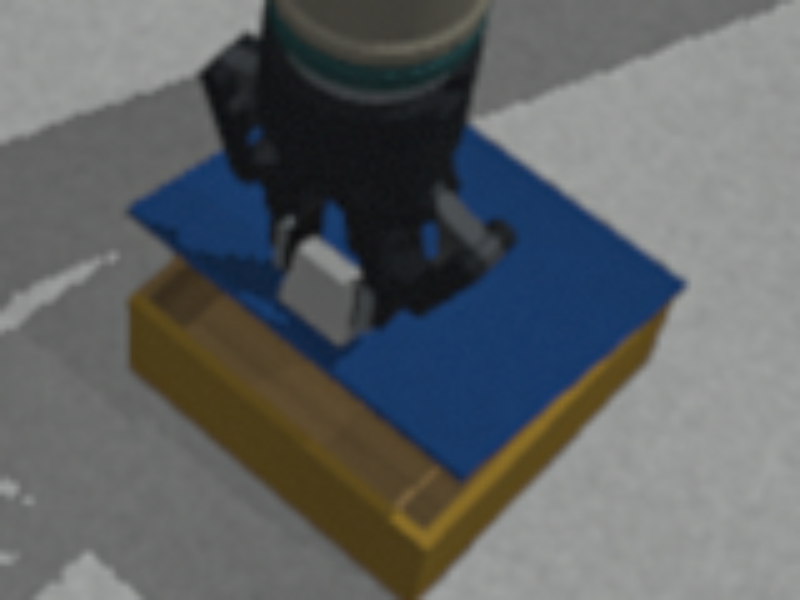

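The lid is tipped about 20° on its heel edge. The free corners are at about (130,210) and (465,475) in the crop, and the heel corner is fixed at (685,285). I'll go a little further, then clamp firmly and lift.

carry_out([
  {"hand":0.606,"tx":0.0037,"ty":0,"tz":-0.006,"roll":0},
  {"hand":0.606,"tx":0.004,"ty":0,"tz":-0.0058,"roll":0},
  {"hand":1,"tx":0,"ty":0,"tz":0,"roll":0},
  {"hand":1,"tx":0,"ty":0,"tz":0,"roll":0},
  {"hand":1,"tx":0,"ty":0,"tz":0,"roll":0},
  {"hand":1,"tx":0,"ty":0,"tz":-0.012,"roll":0},
  {"hand":1,"tx":0,"ty":0,"tz":-0.02,"roll":0},
  {"hand":1,"tx":0,"ty":0,"tz":-0.018,"roll":0},
], newtons=70)

```text
clock: 10.75
tcp_pos: [0.5841, 0.0944, 0.2004]
tool_rot: [0.001, -0.009, 1.0, 0.0]
contact_force: [-0.6, 1.1, -1.5]
width: 0.032
grip_force: 69.5
```

carry_out([
  {"hand":1,"tx":0,"ty":-0.025,"tz":0,"roll":0},
  {"hand":1,"tx":0,"ty":-0.04,"tz":0,"roll":0},
  {"hand":1,"tx":0,"ty":-0.04,"tz":0,"roll":0},
  {"hand":1,"tx":0,"ty":-0.04,"tz":0,"roll":0},
  {"hand":1,"tx":0,"ty":-0.04,"tz":0,"roll":0},
  {"hand":1,"tx":0,"ty":-0.04,"tz":0,"roll":0},
  {"hand":1,"tx":0,"ty":-0.025,"tz":0,"roll":0},
  {"hand":1,"tx":0,"ty":0,"tz":0,"roll":0},
])

```text
clock: 11.75
tcp_pos: [0.5884, -0.1576, 0.1996]
tool_rot: [0.0, -0.007, 1.0, -0.0]
contact_force: [0.4, -0.1, -0.4]
width: 0.0324
grip_force: 69.7
```

Run:
```python
from h import *
st()
im=arm.snapshot("scene"); cv2.imwrite("pics/s5.png",im[80:400,100:520]); cv2.imwrite("pics/s5f.png",im)
im=arm.snapshot("top"); cv2.imwrite("pics/t5.png",im)
```

```text
t 11.75 tcp [ 0.5884 -0.1576  0.1996] toolx yaw -179.16 F [ 0.4 -0.1 -0.4] w 0.0324 g 69.7 q6 [-0.38  0.34  1.48 -0.    1.31 -1.96]
```

View pics/s5.png

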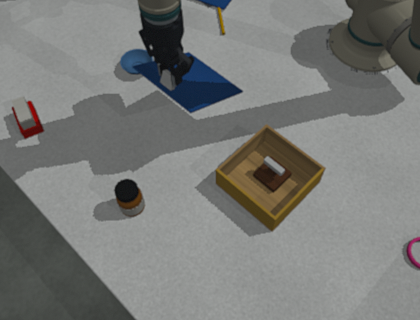

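The lid is held tilted, near (190,80) in the crop, well clear of the box. The stand is visible in the box at (272,170). Now I'll lower the heel edge to the counter.

carry_out([
  {"hand":1,"tx":0,"ty":0,"tz":0.02,"roll":0},
  {"hand":1,"tx":0,"ty":0,"tz":0.03,"roll":0},
  {"hand":1,"tx":0,"ty":0,"tz":0.03,"roll":0},
  {"hand":1,"tx":0,"ty":0,"tz":0.02,"roll":0},
  {"hand":1,"tx":0,"ty":0,"tz":0.006,"roll":0},
  {"hand":1,"tx":0,"ty":0,"tz":0,"roll":0},
])

```text
clock: 12.6
tcp_pos: [0.5884, -0.1548, 0.0933]
tool_rot: [0.0, -0.009, 1.0, 0.0]
contact_force: [-0.1, -0.6, -0.5]
width: 0.0322
grip_force: 69.7
```

carry_out([
  {"hand":1,"tx":0,"ty":0,"tz":0.004,"roll":0},
  {"hand":1,"tx":0,"ty":0,"tz":0,"roll":0},
])

```text
clock: 12.85
tcp_pos: [0.5883, -0.1556, 0.0895]
tool_rot: [0.0, -0.009, 1.0, -0.0]
contact_force: [0.2, -0.5, -1.5]
width: 0.0318
grip_force: 69.7
```

Run:
```python
from h import *
st()
im=arm.snapshot("scene"); L=lidpx(im,(200,90,370,220)); print(L)
for z in (0,.004,.01): print(z,ray("scene",L[2],z),ray("scene",L[1],z))
```

```text
t 12.85 tcp [ 0.5883 -0.1556  0.0895] toolx yaw -179.0 F [ 0.2 -0.5 -1.5] w 0.0318 g 69.7 q6 [-0.37  0.43  1.64  0.    1.07 -1.96]
[array([242, 179], dtype=int32), array([291, 163], dtype=int32), array([339, 200], dtype=int32), array([290, 219], dtype=int32)]
0 [ 4.51295028e-01 -7.80541489e-02  1.11022302e-16] [ 0.45126117 -0.25526631  0.        ]
0.004 [ 0.45355191 -0.0761514   0.004     ] [ 0.4535182  -0.25257276  0.004     ]
0.01 [ 0.45693722 -0.07329728  0.01      ] [ 0.45690374 -0.24853242  0.01      ]
```

carry_out([
  {"hand":1,"tx":0,"ty":0,"tz":0.002,"roll":0},
  {"hand":1,"tx":0,"ty":0,"tz":0.002,"roll":0},
  {"hand":1,"tx":0,"ty":0,"tz":0,"roll":0},
])

```text
clock: 13.28
tcp_pos: [0.5879, -0.1555, 0.0847]
tool_rot: [-0.0, -0.009, 1.0, 0.0]
contact_force: [0.4, -0.3, -0.8]
width: 0.0324
grip_force: 69.7
```

carry_out([
  {"hand":1,"tx":0,"ty":0,"tz":0.002,"roll":0},
  {"hand":1,"tx":0,"ty":0,"tz":0.001,"roll":0},
  {"hand":1,"tx":0,"ty":0,"tz":0,"roll":0},
])

```text
clock: 13.65
tcp_pos: [0.5884, -0.1556, 0.0822]
tool_rot: [0.0, -0.009, 1.0, -0.0]
contact_force: [0.3, 0.0, -0.4]
width: 0.032
grip_force: 69.9
```

carry_out([
  {"hand":0.62,"tx":0,"ty":0,"tz":0,"roll":0},
  {"hand":0.608,"tx":0,"ty":0,"tz":0,"roll":0},
  {"hand":0.606,"tx":0,"ty":0,"tz":0,"roll":0},
  {"hand":0.606,"tx":-0.004,"ty":0,"tz":0.0058,"roll":0},
  {"hand":0.606,"tx":-0.0037,"ty":0,"tz":0.006,"roll":0},
  {"hand":0.606,"tx":0,"ty":0,"tz":0,"roll":0},
], newtons=20)

```text
clock: 14.4
tcp_pos: [0.5958, -0.1553, 0.0692]
tool_rot: [-0.001, -0.009, 1.0, 0.0]
contact_force: [0.0, -0.7, -0.6]
width: 0.0336
grip_force: 11.3
```

Run:
```python
from h import *
st()
im=arm.snapshot("scene"); L=lidpx(im,(200,90,370,240)); print(L)
for z in (0,.004): print(z,ray("scene",L[2],z))
```

```text
t 14.4 tcp [ 0.5958 -0.1553  0.0692] toolx yaw -179.0 F [ 0.  -0.7 -0.6] w 0.0336 g 11.3 q6 [-0.37  0.46  1.64  0.    1.04 -1.96]
[array([242, 187], dtype=int32), array([290, 165], dtype=int32), array([340, 201], dtype=int32), array([293, 229], dtype=int32)]
0 [ 0.45182464 -0.0740781   0.        ]
0.004 [ 0.45407916 -0.0721931   0.004     ]
```

carry_out([
  {"hand":0.606,"tx":-0.0035,"ty":0,"tz":0.0061,"roll":0},
  {"hand":0.606,"tx":-0.0032,"ty":0,"tz":0.0062,"roll":0},
  {"hand":0.606,"tx":-0.0029,"ty":0,"tz":0.0064,"roll":0},
  {"hand":0.606,"tx":-0.0026,"ty":0,"tz":0.0065,"roll":0},
  {"hand":0.606,"tx":-0.0023,"ty":0,"tz":0.0066,"roll":0},
  {"hand":0.606,"tx":-0.0021,"ty":0,"tz":0.0067,"roll":0},
  {"hand":0.606,"tx":-0.001,"ty":0,"tz":0.003,"roll":0},
  {"hand":0.606,"tx":0,"ty":0,"tz":0,"roll":0},
])

```text
clock: 15.45
tcp_pos: [0.6131, -0.155, 0.0283]
tool_rot: [-0.0, -0.009, 1.0, 0.0]
contact_force: [-0.9, -0.2, -0.2]
width: 0.0333
grip_force: 11.2
```

carry_out([
  {"hand":0.606,"tx":-0.0008,"ty":0,"tz":0.003,"roll":0},
  {"hand":0.606,"tx":0,"ty":0,"tz":0.002,"roll":0},
  {"hand":0.606,"tx":0,"ty":0,"tz":0,"roll":0},
])

```text
clock: 15.82
tcp_pos: [0.6143, -0.1551, 0.0237]
tool_rot: [0.0, -0.009, 1.0, 0.0]
contact_force: [-0.9, -1.2, 0.9]
width: 0.0337
grip_force: 11.2
```

Run:
```python
from h import *
st()
im=arm.snapshot("scene"); L=lidpx(im,(200,90,370,240)); print(L)
for p in L: print(ray("scene",p,.009))
```

```text
t 15.82 tcp [ 0.6143 -0.1551  0.0237] toolx yaw -179.01 F [-0.9 -1.2  0.9] w 0.0337 g 11.2 q6 [-0.36  0.53  1.65  0.    0.96 -1.95]
[array([242, 202], dtype=int32), array([291, 164], dtype=int32), array([340, 200], dtype=int32), array([285, 239], dtype=int32)]
[ 0.63149691 -0.24462686  0.009     ]
[ 0.45875755 -0.2466777   0.009     ]
[ 0.45460971 -0.07196268  0.009     ]
[ 0.63074098 -0.08759211  0.009     ]
```

carry_out([
  {"hand":0.606,"tx":0,"ty":0,"tz":0.0015,"roll":0},
  {"hand":0.606,"tx":0,"ty":0,"tz":0.0015,"roll":0},
  {"hand":0.606,"tx":0,"ty":0,"tz":0,"roll":0},
])

```text
clock: 16.25
tcp_pos: [0.6145, -0.1552, 0.0219]
tool_rot: [0.001, -0.009, 1.0, -0.0]
contact_force: [-1.2, 0.2, 6.3]
width: 0.034
grip_force: 11.7
```

The counter now pushes back with 6 N, so the lid is down. I'll open, rise and head back over the box.

carry_out([
  {"hand":0.5,"tx":0,"ty":0,"tz":0,"roll":0},
  {"hand":0.3,"tx":0,"ty":0,"tz":0,"roll":0},
  {"hand":0.2,"tx":0,"ty":0,"tz":0,"roll":0},
  {"hand":0.2,"tx":0,"ty":0,"tz":-0.02,"roll":0},
  {"hand":0.3,"tx":0,"ty":0,"tz":-0.04,"roll":0},
  {"hand":0.3,"tx":0,"ty":0,"tz":-0.05,"roll":0},
  {"hand":0.3,"tx":0,"ty":0,"tz":-0.05,"roll":0},
  {"hand":0.3,"tx":0,"ty":0,"tz":0,"roll":0},
])

```text
clock: 17.25
tcp_pos: [0.617, -0.1561, 0.1857]
tool_rot: [0.005, -0.009, 1.0, -0.002]
contact_force: [0.9, -0.5, -1.2]
width: 0.0597
grip_force: 0.0
```

Run:
```python
from h import *
st()
im=arm.snapshot("scene"); cv2.imwrite("pics/s6f.png",im); L=lidpx(im,(200,90,370,260)); print([ray("scene",p,.009)[:2].round(4) for p in L])
t=arm.snapshot("top"); cv2.imwrite("pics/t6f.png",t)
a=cv2.resize(im[190:320,300:440],None,fx=4,fy=4); b=cv2.resize(t[220:320,240:340],None,fx=2.4,fy=2.4)
o=np.zeros((520,800,3),np.uint8); o[:520,:560]=a; o[:240,560:800]=b; cv2.imwrite("pics/v6.png",o)
```

```text
t 17.25 tcp [ 0.617  -0.1561  0.1857] toolx yaw -179.0 F [ 0.9 -0.5 -1.2] w 0.0597 g 0.0 q6 [-0.36  0.39  1.45  0.    1.29 -1.95]
[array([ 0.6315, -0.2446]), array([ 0.4588, -0.2467]), array([ 0.4546, -0.072 ]), array([ 0.6303, -0.0673])]
```

View pics/v6.png

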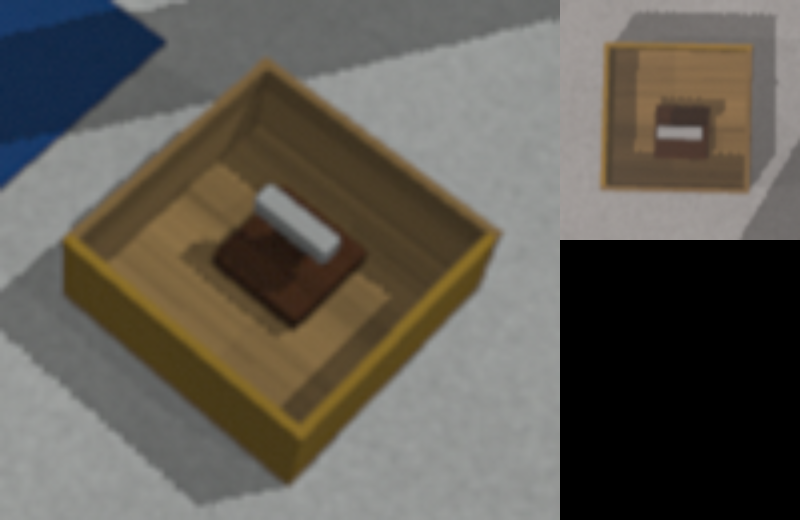

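The lid lies flat on the counter, clear of the box. The stand's bar runs from about (265,195) to (330,250) in the crop. The brass corner is the near one, with its rim near (300,430).

Run:
```python
from h import *
for n,f,b in (("top","t6f",(240,225,335,310)),("scene","s6f",(310,200,430,315))):
    im=cv2.imread(f"pics/{f}.png"); hsv=cv2.cvtColor(im,cv2.COLOR_BGR2HSV)
    m=((hsv[...,1]>75)&(hsv[...,0]<35)).astype(np.uint8)*255; m=cv2.morphologyEx(m,cv2.MORPH_CLOSE,np.ones((5,5)))
    c=comps(m,b); 
    if n=="top": print('box',cv2.minAreaRect(np.array([ray(n,p,.066)[:2]*1000 for p in c[:,0]],np.float32)))
    else:
        h=cv2.approxPolyDP(cv2.convexHull(c),2.5,True)[:,0]; print([(p.tolist(),ray(n,p,.066)[:2].round(4).tolist()) for p in h])
    w=((hsv[...,1]<40)&(hsv[...,2]>115)).astype(np.uint8)*255
    bb=(275,265,295,285) if n=="top" else (355,228,392,260)
    cc=comps(w,bb); P=np.array([ray(n,p,.060)[:2]*1000 for p in cc[:,0]],np.float32)
    print(n,'bar',cv2.boundingRect(cc),cv2.minAreaRect(P), cc[:,0].mean(0))
    dk=cv2.inRange(hsv,(0,60,10),(14,255,95)); 
    bd=(270,255,310,292) if n=="top" else (345,230,400,275)
    dc=comps(dk,bd); print(n,'base',cv2.boundingRect(dc),cv2.minAreaRect(np.array([ray(n,p,.022)[:2]*1000 for p in dc[:,0]],np.float32)))
```

```text
box ((538.1798095703125, 94.63856506347656), (170.254638671875, 171.12356567382812), 0.40508756041526794)
top bar (280, 273, 15, 5) ((518.8912353515625, 97.3033218383789), (11.082681655883789, 38.93974685668945), 1.6327701807022095) [287.44117647 275.        ]
top base (279, 263, 24, 24) ((518.9205932617188, 89.687255859375), (64.4118881225586, 66.6231918334961), 88.70492553710938)
[([365, 205], [0.4566, 0.007]), ([424, 248], [0.4536, 0.1771]), ([418, 262], [0.4907, 0.1891]), ([372, 310], [0.6442, 0.19]), ([316, 263], [0.6466, 0.0326]), ([316, 249], [0.6217, 0.0081])]
scene bar (364, 236, 21, 17) ((520.1307373046875, 90.02825927734375), (12.53980827331543, 51.02489471435547), 0.3255949318408966) [374.2195122  244.41463415]
scene base (353, 237, 38, 35) ((522.941650390625, 90.70246124267578), (64.23823547363281, 68.69436645507812), 88.78826141357422)
```

carry_out([
  {"hand":0.3,"tx":0,"ty":0,"tz":0,"roll":10.05},
  {"hand":0.3,"tx":0,"ty":0,"tz":0,"roll":10.05},
  {"hand":0.3,"tx":0,"ty":0,"tz":0,"roll":10.05},
  {"hand":0.3,"tx":0,"ty":0,"tz":0,"roll":10.05},
  {"hand":0.3,"tx":0,"ty":0,"tz":0,"roll":10.05},
  {"hand":0.3,"tx":0,"ty":0,"tz":0,"roll":10.05},
  {"hand":0.3,"tx":0,"ty":0,"tz":0,"roll":10.05},
  {"hand":0.3,"tx":0,"ty":0,"tz":0,"roll":10.05},
])

```text
clock: 18.35
tcp_pos: [0.6129, -0.1547, 0.1781]
tool_rot: [-0.002, 0.641, 0.767, -0.001]
contact_force: [-0.0, -0.1, -0.0]
width: 0.0598
grip_force: 0.0
```

carry_out([
  {"hand":0.3,"tx":0,"ty":0,"tz":0,"roll":10.05},
  {"hand":0.3,"tx":0.041,"ty":-0.016,"tz":0,"roll":0},
  {"hand":0.3,"tx":0.041,"ty":-0.016,"tz":0,"roll":0},
  {"hand":0.3,"tx":0.041,"ty":-0.016,"tz":0,"roll":0},
  {"hand":0.3,"tx":0.041,"ty":-0.016,"tz":0,"roll":0},
  {"hand":0.3,"tx":0.041,"ty":-0.016,"tz":0,"roll":0},
  {"hand":0.3,"tx":0.042,"ty":-0.015,"tz":0,"roll":0},
  {"hand":0.3,"tx":0,"ty":0,"tz":0,"roll":0},
])

```text
clock: 19.35
tcp_pos: [0.5141, 0.0933, 0.1788]
tool_rot: [-0.002, 0.702, 0.712, -0.001]
contact_force: [-0.4, -0.2, 0.2]
width: 0.0599
grip_force: 0.0
```

Run:
```python
from h import *
st()
```

```text
t 19.35 tcp [0.5141 0.0933 0.1788] toolx yaw 90.76 F [-0.4 -0.2  0.2] w 0.0599 g 0.0 q6 [0.05 0.24 1.7  0.   1.21 0.03]
```

carry_out([
  {"hand":0.3,"tx":-0.003,"ty":0.006,"tz":0.03,"roll":0},
  {"hand":0.3,"tx":0,"ty":0,"tz":0.04,"roll":0},
  {"hand":0.3,"tx":0,"ty":0,"tz":0.03,"roll":0},
  {"hand":0.3,"tx":0,"ty":0,"tz":0.025,"roll":0},
  {"hand":0.3,"tx":0,"ty":0,"tz":0.015,"roll":0},
  {"hand":0.3,"tx":0,"ty":0,"tz":0.006,"roll":0},
  {"hand":0.3,"tx":0,"ty":0,"tz":0,"roll":0},
])

```text
clock: 20.23
tcp_pos: [0.5231, 0.0878, 0.0346]
tool_rot: [-0.0, 0.704, 0.71, -0.0]
contact_force: [0.1, 1.0, 0.2]
width: 0.0598
grip_force: 0.0
```

carry_out([
  {"hand":0.3,"tx":0.002,"ty":-0.003,"tz":0.004,"roll":0},
  {"hand":0.6,"tx":0,"ty":0,"tz":0,"roll":0},
  {"hand":0.75,"tx":0,"ty":0,"tz":0,"roll":0},
  {"hand":1,"tx":0,"ty":0,"tz":0,"roll":0},
  {"hand":1,"tx":0,"ty":0,"tz":0,"roll":0},
  {"hand":1,"tx":0,"ty":0,"tz":0,"roll":0},
], newtons=30)

```text
clock: 20.98
tcp_pos: [0.5203, 0.0901, 0.0312]
tool_rot: [0.0, 0.704, 0.71, 0.0]
contact_force: [0.2, -0.1, 4.7]
width: 0.0135
grip_force: 31.2
```

Run:
```python
from h import *
st()
im=arm.snapshot("scene")
a=cv2.resize(im[190:320,300:440],None,fx=4,fy=4); cv2.imwrite("pics/v7.png",a)
```

```text
t 20.98 tcp [0.5203 0.0901 0.0312] toolx yaw 90.54 F [ 0.2 -0.1  4.7] w 0.0135 g 31.2 q6 [0.04 0.4  1.89 0.   0.86 0.03]
```

View pics/v7.png

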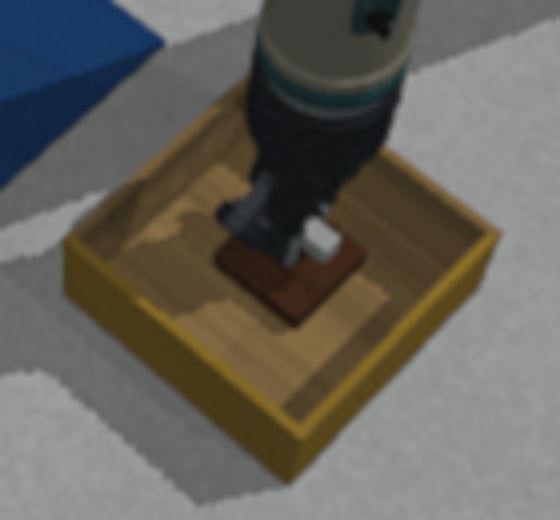

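The bar is gripped, with the stand upright on the floor. I'll firm up the grip and slide towards the corner, stopping short.

carry_out([
  {"hand":1,"tx":0,"ty":0,"tz":0,"roll":0},
  {"hand":1,"tx":0.006,"ty":0.008,"tz":0,"roll":0},
  {"hand":1,"tx":0.008,"ty":0.01,"tz":0,"roll":0},
  {"hand":1,"tx":0.008,"ty":0.01,"tz":0,"roll":0},
  {"hand":1,"tx":0.008,"ty":0.01,"tz":0,"roll":0},
  {"hand":1,"tx":0.008,"ty":0.01,"tz":0,"roll":0},
  {"hand":1,"tx":0.004,"ty":0.008,"tz":0,"roll":0},
  {"hand":1,"tx":0,"ty":0,"tz":0,"roll":0},
], newtons=80)

```text
clock: 22.02
tcp_pos: [0.5769, 0.1331, 0.0313]
tool_rot: [0.001, 0.704, 0.711, 0.001]
contact_force: [0.9, 1.7, 6.1]
width: 0.0126
grip_force: 78.8
```

carry_out([
  {"hand":1,"tx":0,"ty":0.003,"tz":0,"roll":0},
  {"hand":1,"tx":0,"ty":0.003,"tz":0,"roll":0},
  {"hand":1,"tx":0,"ty":0.002,"tz":0,"roll":0},
  {"hand":1,"tx":0,"ty":0,"tz":0,"roll":0},
])

```text
clock: 22.52
tcp_pos: [0.5833, 0.1326, 0.0313]
tool_rot: [-0.0, 0.704, 0.71, -0.0]
contact_force: [-1.4, 0.5, 6.9]
width: 0.0128
grip_force: 79.1
```

carry_out([
  {"hand":1,"tx":0,"ty":0.0015,"tz":0,"roll":0},
  {"hand":1,"tx":0,"ty":0.001,"tz":0,"roll":0},
  {"hand":1,"tx":0,"ty":0,"tz":0,"roll":0},
])

```text
clock: 22.9
tcp_pos: [0.5856, 0.1326, 0.0313]
tool_rot: [-0.0, 0.704, 0.71, -0.0]
contact_force: [-2.1, 0.3, 6.6]
width: 0.013
grip_force: 79.2
```

carry_out([
  {"hand":1,"tx":0,"ty":0.0015,"tz":0,"roll":0},
  {"hand":1,"tx":0,"ty":0.001,"tz":0,"roll":0},
  {"hand":1,"tx":0,"ty":0,"tz":0,"roll":0},
])

```text
clock: 23.28
tcp_pos: [0.5862, 0.1326, 0.0314]
tool_rot: [-0.001, 0.704, 0.71, -0.001]
contact_force: [-5.9, -0.5, 9.8]
width: 0.0129
grip_force: 79.7
```

carry_out([
  {"hand":1,"tx":0.002,"ty":0,"tz":0,"roll":0},
  {"hand":1,"tx":0.002,"ty":0,"tz":0,"roll":0},
  {"hand":1,"tx":0.002,"ty":0,"tz":0,"roll":0},
  {"hand":1,"tx":0,"ty":0,"tz":0,"roll":0},
])

```text
clock: 23.78
tcp_pos: [0.5861, 0.1373, 0.0314]
tool_rot: [-0.001, 0.704, 0.711, -0.002]
contact_force: [-6.1, -4.0, 11.7]
width: 0.0126
grip_force: 79.7
```

The stand is on the far wall at x = 0.586. Continuing towards the left wall.

carry_out([
  {"hand":1,"tx":0.002,"ty":0,"tz":0,"roll":0},
  {"hand":1,"tx":0.002,"ty":0,"tz":0,"roll":0},
  {"hand":1,"tx":0.001,"ty":0,"tz":0,"roll":0},
  {"hand":1,"tx":0,"ty":0,"tz":0,"roll":0},
])

```text
clock: 24.28
tcp_pos: [0.5861, 0.142, 0.0314]
tool_rot: [-0.001, 0.704, 0.711, -0.002]
contact_force: [-4.7, -4.4, 11.0]
width: 0.0131
grip_force: 79.7
```

carry_out([
  {"hand":1,"tx":0.0015,"ty":0,"tz":0,"roll":0},
  {"hand":1,"tx":0.0015,"ty":0,"tz":0,"roll":0},
  {"hand":1,"tx":0,"ty":0,"tz":0,"roll":0},
])

```text
clock: 24.65
tcp_pos: [0.5861, 0.1421, 0.0315]
tool_rot: [0.001, 0.703, 0.711, -0.004]
contact_force: [-5.0, -13.4, 13.2]
width: 0.0125
grip_force: 79.8
```

carry_out([
  {"hand":1,"tx":0.001,"ty":0.002,"tz":0,"roll":0},
  {"hand":1,"tx":0.001,"ty":0.002,"tz":0,"roll":0},
  {"hand":1,"tx":0,"ty":0,"tz":0,"roll":0},
])

```text
clock: 25.02
tcp_pos: [0.5862, 0.1422, 0.0317]
tool_rot: [-0.0, 0.703, 0.711, -0.008]
contact_force: [-12.8, -18.0, 19.5]
width: 0.0128
grip_force: 80.9
```

Run:
```python
from h import *
st(); print(arm.read_state()['ft_torque'])
im=arm.snapshot("scene"); t=arm.snapshot("top")
a=cv2.resize(im[190:320,300:440],None,fx=4,fy=4); b=cv2.resize(t[220:320,240:340],None,fx=2.4,fy=2.4)
o=np.zeros((520,800,3),np.uint8); o[:520,:560]=a; o[:240,560:800]=b; cv2.imwrite("pics/v8.png",o)
```

```text
t 25.02 tcp [0.5862 0.1422 0.0317] toolx yaw 90.69 F [-12.8 -18.   19.5] w 0.0128 g 80.9 q6 [ 0.13  0.49  1.7  -0.01  0.96  0.12]
[-2.64657455  1.70614053 -0.21422989]
```

View pics/v8.png

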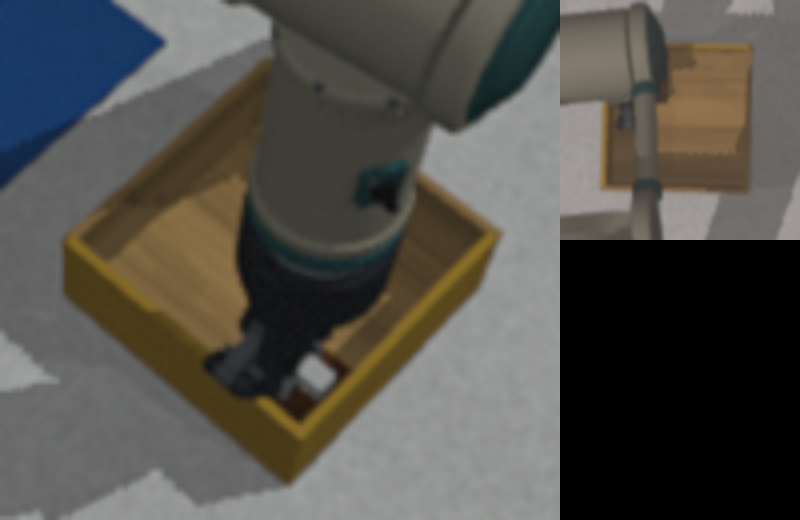

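The stand is in the near corner with its dark base against both walls, near (305,400) in the crop. The gripper fits inside the rim. I'll press the far wall a bit harder, with some downforce to keep the base flat.

carry_out([
  {"hand":1,"tx":0.0005,"ty":0.0015,"tz":0.0005,"roll":0},
  {"hand":1,"tx":0.0005,"ty":0.0015,"tz":0.0005,"roll":0},
  {"hand":1,"tx":0,"ty":0,"tz":0,"roll":0},
  {"hand":1,"tx":0,"ty":0,"tz":0,"roll":0},
  {"hand":1,"tx":0,"ty":0,"tz":0,"roll":0},
])

```text
clock: 25.75
tcp_pos: [0.5862, 0.1422, 0.0317]
tool_rot: [-0.002, 0.703, 0.711, -0.011]
contact_force: [-19.0, -20.0, 30.0]
width: 0.0122
grip_force: 82.3
```

Both reactions are about 20 N and the position is static. Handing in.

Run:
```python
from h import *
st(); print(arm.hand_in())
```

```text
t 25.75 tcp [0.5862 0.1422 0.0317] toolx yaw 90.72 F [-19. -20.  30.] w 0.0122 g 82.3 q6 [ 0.13  0.5   1.7  -0.01  0.97  0.12]
the job is handed in; nothing more can be done
None
```

The job is handed in at 25.8 s, verdict not shown: the lid lies flat and right side up clear of the box, and the stand is gripped and pressed at about 20 N against each brass wall; my first try lifted the lid level, so I reseated it and tipped it properly, and I didn't measure how squarely the base sits.

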